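# Pack the filled lamp counterweight

### The arm

A 7-joint arm with a two-finger parallel gripper is mounted at the origin on the work surface. World frame = base frame: x ahead of the robot, y to its left, z up, the work surface at z = 0. Lengths are in m, angles in rad, forces in N, time in s.
With the tool pointing down it reaches from about 0.4 to 0.85 m from the base axis. Payload 4.5 kg.
Tool frame: the origin (TCP) lies at the very end of the fingers, on their centre line; the grasp point (between the pads) lies 19 mm behind it (tcp_to_grasp is the z of the grasp point in the tool frame, in m); z points along the fingers, y is the line along which they close (so a half turn about z gives the same grasp; the last joint's range is limited). The gripper opens to 88 mm and grips with 3 to 60 N. Pads are 18 mm wide; open, the fingers measure 123 mm over their backs; the gripper's body (75 mm by 187 mm) begins 45 mm behind the grasp point.
Start: joints at [1.147, 0.689, -0.195, 1.565, 0.157, 0.902, -0.215], TCP at [0.276, -0.561, 0.239] pointing down, gripper open.
Joint ranges: [-3.01, 3.01], [-0.46, 2.08], [-1.47, 1.51], [0.13, 2.56], [-1, 4.14], [0.04, 2.09], [-2.66, 2.66]. Speed limits (rad/s): [2.57, 2.57, 3.14, 3.14, 3.14, 3.14, 3.14].

### API

Orientations are given as a unit quaternion [x, y, z, w].
In Python, from plant import * gives the robot as it stands. The module is installed in compiled form; this text tells all that it offers.
- The arm moves only by the shell command python3 -m jog 'ROWS' [OPENING] [FORCE]. ROWS is JSON, a list that holds one entry, the list of rows, each a list of 6 numbers: the shift along the tool's x, y, z in m, then the turn, a rotation vector about the tool's x, y, z in rad. In form: [[[dx, dy, dz, ax, ay, az], ...]]. A call has 1 to 12 rows; each row shifts and turns the commanded pose from where the row before left it, along the tool's axes as they then stand; what a row does not reach is not made up. A row lasts 1/8 s, in which the tool goes at most 62.5 mm and 10.7 degrees, less where a joint would pass 70% of its speed; a pose out of reach is approached as far as the arm can. A call with a gripper value outside its range is refused whole. OPENING is the finger opening in m, from 0 to 0.0881, set as the call begins (- or left out, the last holds). The fingers move at their own pace and stop on an object; FORCE is the grip in N (left out, the last holds). Time passes only in rows, so rows that do not move let the fingers close. It gives the time, the measured TCP pose, the force, the opening and the grip force at its end, in the units of the state.
- get_state(): the state, without advancing time (a new reading comes with each control period).
- snapshot(name): name is "side" or "top"; returns a dict with "frame" (420x560x3 uint8, red, green, blue), "mtx" (3x3 intrinsics, pixels), "xyz" and "orientation" of the camera in the world. Camera axes: x right, y down, z forward; pixel columns grow to the right and rows downward; lengths in m; the calibration is good to about 2 mm. A picture is of the moment at which its call begins. There is no depth.
- finish_job(): hands the job in; it is judged then, once.
The state is a dict: "clock": time; "q": joint angles; "qd": joint speeds; "joint_torque": joint torques, N m; "tool_pos": TCP position; "eef_rot": TCP orientation; "contact_force": force on the tool from outside, world axes, zero at the start; "moment": the same for the moment, N m; "opening": opening from 0.0 (shut) to 1.0 (fully open); "finger_force": force on a finger pad.
Only numpy, scipy, OpenCV 4.12 (cv2) and the standard library are available. Lean on these libraries where they do the work, as an engineer would, in place of code of your own. Each camera call takes 0.05 s, during which the arm holds its last target. There are 200 camera calls.

### The job

One of the three identical brass counterweight canisters is still full of lead shot and much heavier than the two empties: feel which by lifting them. Stand the full one upright inside the open wooden case without dropping it, then break the case's folding stay by pushing its red knee in, and lower the lid gently until it is fully shut. Leave the empties standing upright on the bench and do not disturb the lantern top, finial, pink glass shade or pliers.

Things in the scene. Friction and masses are not known exactly. Their poses are not given: they have to be found in the camera images.
- can_a: Brass counterweight canister, one of three that look exactly alike: plain upright cylinder, diameter 44 mm, height 50 mm, standing on the bench. Origin: centre of its underside; z up along its axis. One of the three (any) is still filled with lead shot and weighs 0.48 to 0.73 kg in all; the other two weigh 0.14 to 0.19 kg. Only the weight tells.
- can_b: Brass counterweight canister, one of three that look exactly alike: plain upright cylinder, diameter 44 mm, height 50 mm, standing on the bench. Origin: centre of its underside; z up along its axis. One of the three (any) is still filled with lead shot and weighs 0.48 to 0.73 kg in all; the other two weigh 0.14 to 0.19 kg. Only the weight tells.
- can_c: Brass counterweight canister, one of three that look exactly alike: plain upright cylinder, diameter 44 mm, height 50 mm, standing on the bench. Origin: centre of its underside; z up along its axis. One of the three (any) is still filled with lead shot and weighs 0.48 to 0.73 kg in all; the other two weigh 0.14 to 0.19 kg. Only the weight tells.
- case: Fixed dark wooden case, 120 (x) by 180 (y) by 70 mm high outside, walls 8 mm, blue inner floor 8 mm above the bench, open on top. Origin: centre of its underside; x points from the front to the hinge side, z up. Lid hinge line: along y at x = +60 mm, z = 70 mm. Outside its +y side runs the folding stay: two 79 mm steel links, from a pivot at x = -40, z = 58 mm up to the lid's side.
- lid (a joint): Angle of the lid about its hinge, rad: 0 fully open (standing 5 degrees past upright, leaning away from the case), grows as it closes, 1.66 fully shut. The hinge is stiff, so the lid stays where it is left and needs about 2 to 4 N at its edge to move; but the locked stay blocks it until its knee is broken.
- lid_edge (a point): Middle of the lid's free edge, on its outer face (the face that is on top when shut). The lid is a flat 8 mm board, 120 mm from hinge to free edge, 180 mm wide; shut, its top is 78 mm above the bench.
- knee (a joint): Bend of the stay's knee, rad: 0 locked (3 degrees over-centre, where it stands at the start), dead straight at 0.05, grows as the knee folds towards the lid's hinge and down, 2.9 or so when the lid is shut. It takes a few newtons to push the knee through.
- knee_knob (a point): Middle of the red knob on the knee of the stay: a horizontal pin 14 mm thick and 22 mm long along the case's y, sticking outwards from the links. At the start about 120 mm above the bench. To break the stay push the knob down and towards the hinge side (along +x and -z of the case, 45 degrees) by 15 to 25 mm; straight down for 10 to 15 mm also serves.
- lantern_top: Bystander: pierced copper lantern dome standing on its rim, diameter 110 mm, height 75 mm. Origin: centre of its underside.
- finial: Bystander: turned brass finial standing upright, diameter 34 mm, height 66 mm. Origin: centre of its underside.
- cup_shade: Bystander: pink glass cup shade, upright, diameter 68 mm, height 66 mm. Origin: centre of its underside.
- pliers: Bystander: round-nose pliers with red grips lying flat, about 130 mm long along its x, 50 mm wide, 12 mm thick. Origin: under the pivot.
Not all that is in view belongs to the job. What is shaped like the can_b but green or purple is not meant. What is shaped like the can_c but purple is not meant.

How it is judged:
On the way, in this order (a step that is already met when the one before it is completed fails the run):
1. the full canister stands released inside the case, the empties stand on the bench, and the stay still holds the lid up (((x of can_a in the frame of case between -0.055 and 0.055 m and y of can_a in the frame of case between -0.085 and 0.085 m and z of can_a in the frame of case below 0.016 m and angle between each of can_a, can_b, can_c's own z axis and vertical below 0.15 rad and contact force between can_a and case above 3.2 N and height (world z) of each of can_b, can_c below 0.004 m and linear speed of each of can_b, can_c, can_a below 0.02 m/s and contact force between each of can_b, can_c, can_a and the fingers below 0.1 N) or (x of can_b in the frame of case between -0.055 and 0.055 m and y of can_b in the frame of case between -0.085 and 0.085 m and z of can_b in the frame of case below 0.016 m and angle between each of can_b, can_a, can_c's own z axis and vertical below 0.15 rad and contact force between can_b and case above 3.2 N and height (world z) of each of can_a, can_c below 0.004 m and linear speed of each of can_a, can_c, can_b below 0.02 m/s and contact force between each of can_a, can_c, can_b and the fingers below 0.1 N) or (x of can_c in the frame of case between -0.055 and 0.055 m and y of can_c in the frame of case between -0.085 and 0.085 m and z of can_c in the frame of case below 0.016 m and angle between each of can_c, can_a, can_b's own z axis and vertical below 0.15 rad and contact force between can_c and case above 3.2 N and height (world z) of each of can_a, can_b below 0.004 m and linear speed of each of can_a, can_b, can_c below 0.02 m/s and contact force between each of can_a, can_b, can_c and the fingers below 0.1 N)) and value of joint lid below 0.2 rad and value of joint knee below 0.15 rad), for 0.2 s.
2. the stay is broken at its knee while the lid is still up (value of joint knee above 0.22 rad and value of joint lid below 1 rad), for 0.1 s.
At the end, for the whole second after the job is handed in: The full canister stands upright (within 0.15 rad), at rest on the floor of the case; the two empties stand upright on the bench, at rest; the lid is shut to within 0.06 rad and still; nothing is held (((x of can_a in the frame of case between -0.055 and 0.055 m and y of can_a in the frame of case between -0.085 and 0.085 m and z of can_a in the frame of case below 0.016 m and angle between each of can_a, can_b, can_c's own z axis and vertical below 0.15 rad and contact force between can_a and case above 3.2 N and height (world z) of each of can_b, can_c below 0.004 m and linear speed of each of can_b, can_c, can_a below 0.02 m/s and contact force between each of can_b, can_c, can_a and the fingers below 0.1 N) or (x of can_b in the frame of case between -0.055 and 0.055 m and y of can_b in the frame of case between -0.085 and 0.085 m and z of can_b in the frame of case below 0.016 m and angle between each of can_b, can_a, can_c's own z axis and vertical below 0.15 rad and contact force between can_b and case above 3.2 N and height (world z) of each of can_a, can_c below 0.004 m and linear speed of each of can_a, can_c, can_b below 0.02 m/s and contact force between each of can_a, can_c, can_b and the fingers below 0.1 N) or (x of can_c in the frame of case between -0.055 and 0.055 m and y of can_c in the frame of case between -0.085 and 0.085 m and z of can_c in the frame of case below 0.016 m and angle between each of can_c, can_a, can_b's own z axis and vertical below 0.15 rad and contact force between can_c and case above 3.2 N and height (world z) of each of can_a, can_b below 0.004 m and linear speed of each of can_a, can_b, can_c below 0.02 m/s and contact force between each of can_a, can_b, can_c and the fingers below 0.1 N)) and value of joint lid above 1.6 rad and velocity of joint lid below 0.05 rad/s); the robot touches nothing.
It fails at once if the lid is slammed (closing faster than 3 rad/s) (velocity of joint lid above 3 rad/s).
It fails at once if a canister is dropped or knocked (over 0.6 m/s out of the hand) ((contact force between can_a and the fingers below 0.05 N and linear speed of can_a above 0.6 m/s) or (contact force between can_b and the fingers below 0.05 N and linear speed of can_b above 0.6 m/s) or (contact force between can_c and the fingers below 0.05 N and linear speed of can_c above 0.6 m/s)).
It fails at once if the lantern top, finial, glass shade or pliers is moved over 30 mm (distance of any of lantern_top, finial, cup_shade, pliers from where it was at the start of the episode above 0.03 m).
It also fails if it takes over 72 s, if anything falls off the work surface, if the arm or the gripper's body presses on something with over 40 N, if the wrist force passes 120 N, or if a joint passes its speed limit or range.

## Working session

There is one attempt and no reset: what is moved stays moved. The work goes in short steps, Python scripts to look and compute and a shell command to move; the robot and the scene stay as the last step left them, time stands still between calls to the robot, and variables do not carry over. Pictures are saved under pics/ and viewed, at most 10 in all, crops included, and the job is handed in when it is done.

```bash
mkdir -p pics; cat > h.py <<'E'
from plant import *
import numpy as np, cv2
from scipy.spatial.transform import Rotation as R
def snap(n,f):
    s=snapshot(n); cv2.imwrite('pics/'+f+'.png',s['frame'][:,:,::-1]); np.savez('pics/'+f+'.npz',m=s['mtx'],x=s['xyz'],o=s['orientation']); return s
def rot(o):
    o=np.array(o); return R.from_quat(o).as_matrix() if o.size==4 else o.reshape(3,3)
def ray(f,u,v,z):
    d=np.load('pics/'+f+'.npz'); r=rot(d['o'])@np.linalg.inv(d['m'])@[u,v,1]; return d['x']+r*(z-d['x'][2])/r[2]
def proj(f,p):
    d=np.load('pics/'+f+'.npz'); c=d['m']@(rot(d['o']).T@(np.array(p)-d['x'])); return c[:2]/c[2]
E
python3 - <<'E'
from h import *
for n in('top','side'):
    s=snap(n,n+'0'); print(n,s['xyz'],s['orientation'],s['mtx'])
print(get_state())
E
```

```text
top [0.28049672 0.03478388 1.36197767] [ 0.70588912 -0.69946423  0.07998326 -0.07792956] [[534.50852187   0.         279.180507  ]
 [  0.         534.50852187 209.57641032]
 [  0.           0.           1.        ]]
side [ 0.45194622 -0.73214189  0.68524437] [ 0.89326176 -0.04405167  0.03472005 -0.44602398] [[399.74698682   0.         275.96259101]
 [  0.         399.74698682 212.25491874]
 [  0.           0.           1.        ]]
{'clock': 0.1, 'q': array([ 1.14681402,  0.68987486, -0.19454463,  1.56622067,  0.15728641,
        0.90252861, -0.21512014]), 'qd': array([-0.00169812, -0.003989  , -0.00150274, -0.00255366, -0.00097449,
       -0.00207776, -0.00032991]), 'joint_torque': array([-3.34499229e-03, -5.28504968e+01, -1.27132528e+00, -1.53836328e+01,
       -5.24804124e-02,  2.01533454e-03,  2.33460935e-05]), 'tool_pos': array([ 0.27594882, -0.56015085,  0.23801179]), 'eef_rot': array([ 9.73910964e-01,  2.26928978e-01, -2.34408707e-04, -7.86124897e-04]), 'contact_force': array([-0.01063852,  0.30448582, -0.59083199]), 'moment': array([ 0.04767715,  0.00516175, -0.00706232]), 'finger_force': 0.0, 'opening': 0.9985806636344485}
```

View pics/top0.png

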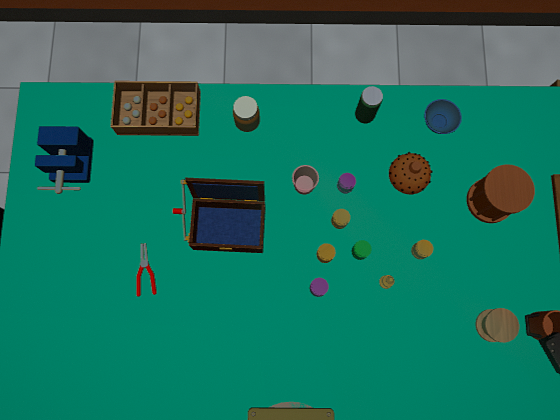

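View pics/side0.png

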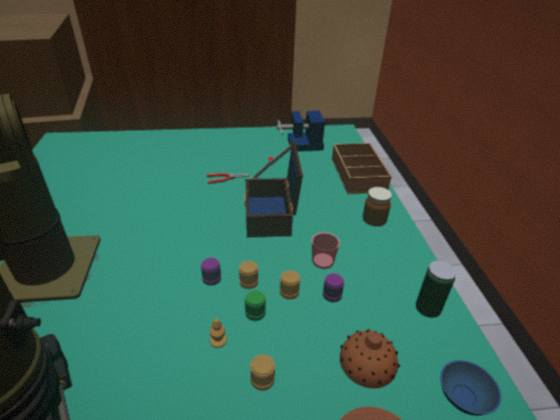

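The top view shows brass cans at about (342,218), (327,253) and (424,249). The case is around (228,225), with the red knob at (178,211). The side view shows the same cans at (290,284), (249,274) and (263,371).

```bash
python3 - <<'E'
from h import *
im=cv2.imread('pics/top0.png')
a=cv2.resize(im[165:260,160:300],None,fx=5,fy=5,interpolation=cv2.INTER_CUBIC)
cv2.imwrite('pics/case.png',a)
b=cv2.resize(im[160:300,280:440],None,fx=4,fy=4,interpolation=cv2.INTER_CUBIC)
cv2.imwrite('pics/cans.png',b)
E
```

```text
(no output)
```

View pics/case.png

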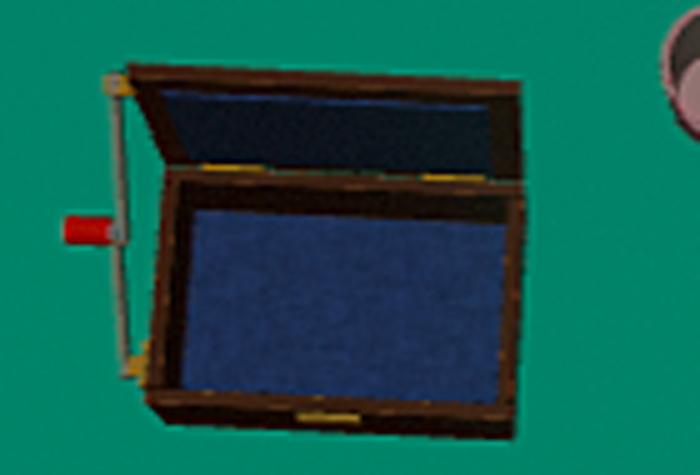

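View pics/cans.png

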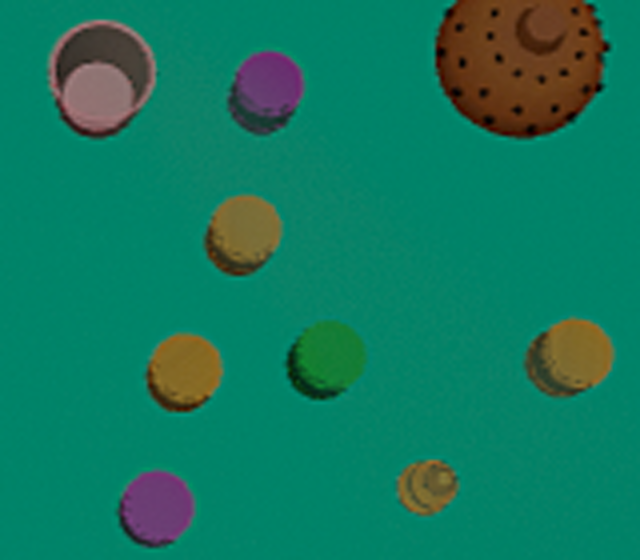

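The crops give can tops at (246,230), (186,369) and (577,354). The case rim corners are at (170,172), (523,187), (517,412) and (148,393), and the knob is at (88,231).

```bash
python3 - <<'E'
from h import *
def T(c,f,o,z): return ray('top0',(c[0]+.5)/f-.5+o[0],(c[1]+.5)/f-.5+o[1],z)
for n,c in dict(A=(246,230),B=(186,369),C=(577,354),green=(329,357),pur=(270,84),pur2=(157,508)).items(): print(n,T(c,4,(280,160),.05), proj('side0',T(c,4,(280,160),.05)))
print('fin',T((428,487),4,(280,160),.03),'shade',T((103,75),4,(280,160),.06),'dome',T((521,60),4,(280,160),.03))
cs=[T(c,5,(160,165),.07) for c in((170,172),(523,187),(517,412),(148,393))]
for c in cs: print(c)
m=np.mean(cs,0); print('case',m)
yw=[np.degrees(np.arctan2(*(v)[[1,0]])) for v in(cs[0]-cs[3],cs[1]-cs[2])]; v=cs[0]-cs[1]; w=cs[3]-cs[2]
print(yw,[np.degrees(np.arctan2(-q[0],q[1])) for q in (v,w)],[np.linalg.norm(q) for q in(v,w)])
print('knob',T((88,231),5,(160,165),.12))
s=get_state();M=R.from_quat(s['eef_rot']).as_matrix();print(M)
E
```

```text
A [ 0.56117805 -0.12340493  0.05      ] [288.45112306 275.62188882]
B [ 0.47293085 -0.08478845  0.05      ] [247.17905039 265.66908913]
C [ 0.48454704 -0.32731861  0.05      ] [260.98231945 362.03822372]
green [ 0.481241   -0.17346422  0.05      ] [253.44796287 295.59752874]
pur [ 0.65649537 -0.14033162  0.05      ] [332.80494981 278.45486464]
pur2 [ 0.38740237 -0.0661859   0.05      ] [208.84800506 262.18888626]
fin [ 0.40348896 -0.23601272  0.03      ] shade [ 0.65850866 -0.03333924  0.06      ] dome [ 0.68001095 -0.30634947  0.03      ]
[0.59951722 0.24550408 0.07      ]
[0.59353202 0.06972281 0.07      ]
[0.48055258 0.07096432 0.07      ]
[0.4882427  0.25132622 0.07      ]
case [0.54046113 0.15937936 0.07      ]
[np.float64(-2.9951174834213448), np.float64(-0.6295861111446728)] [np.float64(-1.9501176733853023), np.float64(-2.441450855105497)] [np.float64(0.17588313490506), np.float64(0.18052577140956613)]
knob [0.55787268 0.27507484 0.12      ]
[[ 8.97006368e-01  4.42016871e-01 -8.13375458e-04]
 [ 4.42017608e-01 -8.97005242e-01  1.42484306e-03]
 [-9.97973800e-05 -1.63761957e-03 -9.99998654e-01]]
```

Case yaw is about -2.2° and its centre about (0.543, 0.160). I'll feel can C first: square the tool up to the world axes and go above it.

```bash
python3 -m jog '[[[0,0,0,0,0,0.1525],[0,0,0,0,0,0.1525],[0,0,0,0,0,0.1525],[0.035,-0.039,0.018,0,0,0],[0.035,-0.039,0.018,0,0,0],[0.035,-0.039,0.018,0,0,0],[0.035,-0.039,0.018,0,0,0],[0.035,-0.039,0.018,0,0,0],[0.0335,-0.039,0.018,0,0,0],[0,0,0,0,0,0],[0,0,0,0,0,0]]]' 0.065 20
python3 - <<'E'
from h import *
print(R.from_quat(get_state()['eef_rot']).as_matrix().round(4)); snap('side','s1')
print(proj('s1',[.4845,-.327,.05]))
E
```

```text
clock: 1.48
tool_pos: [0.4841, -0.327, 0.1305]
eef_rot: [1.0, 0.0, -0.001, 0.0]
contact_force: [0.1, 0.5, 0.5]
opening: 0.735
finger_force: 0.0
[[ 1.0e+00  3.0e-04 -1.1e-03]
 [ 3.0e-04 -1.0e+00 -4.0e-04]
 [-1.1e-03  4.0e-04 -1.0e+00]]
[260.94132333 361.87889184]
```

```bash
python3 -m jog '[[[0,0,0.04,0,0,0],[0,0,0.04,0,0,0],[0,0,0.02,0,0,0],[0,0,0.01,0,0,0],[0,0,0,0,0,0]]]'
python3 -m jog '[[[0,0,0,0,0,0],[0,0,0,0,0,0],[0,0,0,0,0,0],[0,0,0,0,0,0],[0,0,-0.01,0,0,0],[0,0,-0.015,0,0,0],[0,0,-0.01,0,0,0],[0,0,0,0,0,0],[0,0,0,0,0,0],[0,0,0,0,0,0]]]' 0.03 25
```

```text
clock: 2.15
tool_pos: [0.4846, -0.3272, 0.021]
eef_rot: [1.0, -0.0, 0.0, 0.0]
contact_force: [-0.1, 0.0, -0.2]
opening: 0.735
finger_force: 0.0
clock: 3.4
tool_pos: [0.4844, -0.3264, 0.0553]
eef_rot: [1.0, 0.0, -0.0, -0.0]
contact_force: [-0.3, -0.4, -0.8]
opening: 0.503
finger_force: 25.0
```

About 0.8 N, so C is empty. I'll put it back and go to B.

```bash
python3 -m jog '[[[0,0,0.015,0,0,0],[0,0,0.012,0,0,0],[0,0,0.006,0,0,0],[0,0,0.0015,0,0,0],[0,0,0,0,0,0],[0,0,0,0,0,0]]]'
python3 -m jog '[[[0,0,0,0,0,0],[0,0,0,0,0,0],[0,0,0,0,0,0],[0,0,-0.02,0,0,0],[0,0,-0.04,0,0,0],[0,0,-0.045,0,0,0],[0,0,0,0,0,0]]]' 0.062
python3 -m jog '[[[-0.002,-0.04,0,0,0,0],[-0.002,-0.04,0,0,0,0],[-0.002,-0.04,0,0,0,0],[-0.002,-0.04,0,0,0,0],[-0.002,-0.04,0,0,0,0],[-0.0015,-0.042,0,0,0,0],[0,0,0,0,0,0],[0,0,0.04,0,0,0],[0,0,0.04,0,0,0],[0,0,0.02,0,0,0],[0,0,0.005,0,0,0],[0,0,0,0,0,0]]]'
```

```text
clock: 4.15
tool_pos: [0.4837, -0.3259, 0.0217]
eef_rot: [1.0, 0.0, -0.001, -0.001]
contact_force: [-2.6, 1.5, 7.9]
opening: 0.497
finger_force: 25.0
clock: 5.03
tool_pos: [0.487, -0.3282, 0.1308]
eef_rot: [1.0, -0.0, 0.004, 0.002]
contact_force: [0.0, -0.4, -0.3]
opening: 0.703
finger_force: 0.0
clock: 6.52
tool_pos: [0.4731, -0.0853, 0.0214]
eef_rot: [1.0, -0.0, 0.0, 0.0]
contact_force: [-0.0, -0.2, 0.4]
opening: 0.701
finger_force: 0.0
```

```bash
python3 -m jog '[[[0,0,0,0,0,0],[0,0,0,0,0,0],[0,0,0,0,0,0],[0,0,0,0,0,0],[0,0,-0.01,0,0,0],[0,0,-0.015,0,0,0],[0,0,-0.01,0,0,0],[0,0,0,0,0,0],[0,0,0,0,0,0],[0,0,0,0,0,0]]]' 0.03 25
python3 -c "
from h import *
snap('side','s2');print(get_state()['contact_force'])"
```

```text
clock: 7.78
tool_pos: [0.4728, -0.0845, 0.0559]
eef_rot: [1.0, 0.0, -0.0, -0.0]
contact_force: [0.3, -0.4, -7.3]
opening: 0.502
finger_force: 25.0
[ 0.11853039 -0.74428138 -6.35709105]
```

View pics/s2.png

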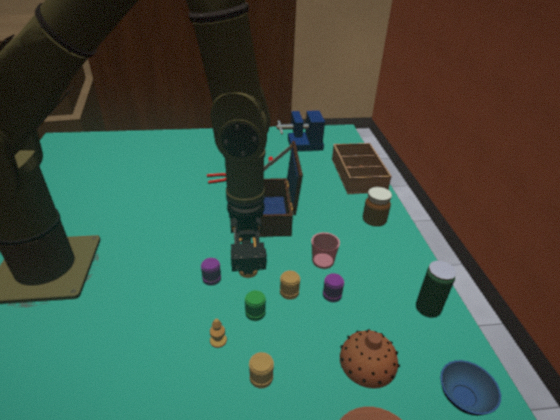

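B is full (about 6.5 N), and C still stands upright at (261,369). I'll carry B over the case.

```bash
python3 -m jog '[[[0,0,-0.03,0,0,0],[0,0,-0.03,0,0,0],[0,0,-0.025,0,0,0],[0.008,-0.027,0,0,0,0],[0.008,-0.028,0,0,0,0],[0.008,-0.0275,0,0,0,0],[0.008,-0.0275,0,0,0,0],[0.008,-0.0275,0,0,0,0],[0.008,-0.0275,0,0,0,0],[0.008,-0.0275,0,0,0,0],[0.008,-0.0275,0,0,0,0],[0,0,0,0,0,0]]]' 0.03 35
python3 -m jog '[[[0,0,0.03,0,0,0],[0,0,0.03,0,0,0],[0,0,0.025,0,0,0],[0,0,0.015,0,0,0],[0,0,0,0,0,0],[0,0,0,0,0,0]]]'
```

```text
clock: 9.32
tool_pos: [0.5368, 0.139, 0.1405]
eef_rot: [1.0, 0.003, -0.0, -0.001]
contact_force: [0.7, -0.5, -6.4]
opening: 0.497
finger_force: 35.0
clock: 10.07
tool_pos: [0.5376, 0.1352, 0.0419]
eef_rot: [1.0, 0.0, 0.001, -0.0]
contact_force: [0.2, 0.0, -6.0]
opening: 0.499
finger_force: 35.0
```

```bash
python3 -m jog '[[[0,0,0.006,0,0,0],[0,0,0.004,0,0,0],[0,0,0.002,0,0,0],[0,0,0.001,0,0,0],[0,0,0,0,0,0],[0,0,0,0,0,0]]]'
```

```text
clock: 10.82
tool_pos: [0.537, 0.1355, 0.0301]
eef_rot: [1.0, 0.0, 0.0, -0.0]
contact_force: [-3.7, -0.8, 11.9]
opening: 0.496
finger_force: 35.0
```

It's on the floor. Release and lift straight up.

```bash
python3 -m jog '[[[0,0,-0.001,0,0,0],[0,0,0,0,0,0],[0,0,0,0,0,0],[0,0,0,0,0,0],[0,0,-0.02,0,0,0],[0,0,-0.04,0,0,0],[0,0,-0.05,0,0,0],[0,0,-0.05,0,0,0],[0,0,-0.04,0,0,0],[0,0,0,0,0,0],[-0.06,0,0,0,0,0],[-0.06,0,0,0,0,0]]]' 0.062
python3 - <<'E'
from h import *
snap('side','s3');snap('top','t3')
a=cv2.imread('pics/s3.png')[120:280,180:360]; b=cv2.imread('pics/t3.png')[150:270,150:300]
a=cv2.resize(a,(450,400),interpolation=2); b=cv2.resize(b,(350,280),interpolation=2); b=cv2.copyMakeBorder(b,0,120,0,0,0)
cv2.imwrite('pics/m3.png',np.hstack([a,b])); print(get_state()['tool_pos'])
E
```

```text
clock: 12.32
tool_pos: [0.415, 0.1351, 0.2281]
eef_rot: [1.0, 0.0, -0.001, 0.0]
contact_force: [-0.2, 0.4, 1.0]
opening: 0.709
finger_force: 0.0
[0.40657131 0.13329576 0.22725095]
```

View pics/m3.png

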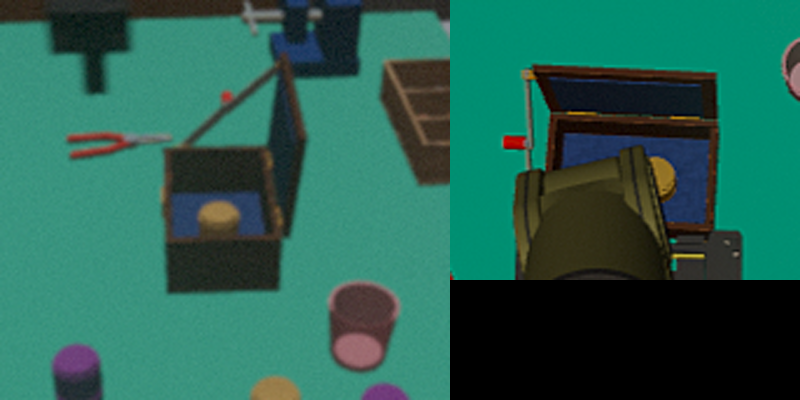

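The side view shows the can standing in the case with the stay locked. The knob is at about side pixel (270.5,158.5). I'll triangulate it.

```bash
python3 - <<'E'
from h import *
def rd(f,u,v):
    d=np.load('pics/'+f+'.npz'); r=rot(d['o'])@np.linalg.inv(d['m'])@[u,v,1]; return d['x'],r/np.linalg.norm(r)
o1,d1=rd('top0',177.2,210.8);o2,d2=rd('s3',270.5,158.5)
t=np.linalg.lstsq(np.c_[d1,-d2],o2-o1,rcond=None)[0]; print(o1+t[0]*d1,o2+t[1]*d2, get_state()['tool_pos'])
E
python3 -m jog '[[[0,-0.05,0,0,0,0],[0,-0.05,0,0,0,0],[0,-0.046,0,0,0,0],[0.05,0,0,0,0,0],[0.05,0,0,0,0,0],[0.036,0,0,0,0,0],[0,0,0,0,0,0],[0,0,0,0,0,0]]]' 0 20
```

```text
[0.55828465 0.27543173 0.11815538] [0.56029172 0.27547242 0.11861149] [0.40657131 0.13329576 0.22725095]
clock: 13.42
tool_pos: [0.5517, 0.2813, 0.2279]
eef_rot: [1.0, 0.0, -0.001, 0.0]
contact_force: [0.4, 0.3, -0.3]
opening: 0.004
finger_force: 0.0
```

```bash
python3 -m jog '[[[0.008,0,0.03,0,0,0],[0,0,0.03,0,0,0],[0,0,0.03,0,0,0],[0,0,0.008,0,0,0],[0,0,0,0,0,0]]]'
python3 -m jog '[[[0,0,0.004,0,0,0],[0,0,0.004,0,0,0],[0,0,0.004,0,0,0],[0.001,0,0.003,0,0,0],[0.001,0,0.003,0,0,0],[0,0,0,0,0,0]]]'
```

```text
clock: 14.05
tool_pos: [0.5603, 0.2817, 0.1313]
eef_rot: [1.0, 0.001, -0.0, 0.0]
contact_force: [-0.4, 0.0, -0.4]
opening: 0.01
finger_force: 0.0
clock: 14.8
tool_pos: [0.5678, 0.2815, 0.1153]
eef_rot: [1.0, -0.001, 0.005, -0.001]
contact_force: [5.5, -0.0, 5.4]
opening: 0.006
finger_force: 3.1
```

```bash
python3 -m jog '[[[0.002,0,0.004,0,0,0],[0.002,0,0.004,0,0,0],[0,0,0,0,0,0],[0,0,0,0,0,0]]]'
python3 - <<'E'
from h import *
snap('side','s4')
a=cv2.imread('pics/s4.png')[110:250,210:350]
cv2.imwrite('pics/m4.png',cv2.resize(a,(560,560),interpolation=2)); print(get_state()['tool_pos'])
E
```

```text
clock: 15.3
tool_pos: [0.5729, 0.2815, 0.1088]
eef_rot: [1.0, -0.002, 0.006, -0.002]
contact_force: [3.8, -1.8, 13.9]
opening: 0.008
finger_force: 8.1
[0.57292027 0.28148605 0.10885521]
```

View pics/m4.png

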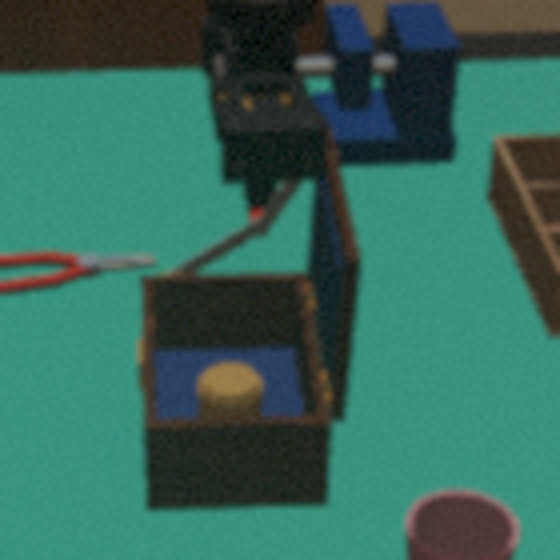

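The stay is clearly broken: the knee is bent at crop (262,222) and the lid is still up. I'll back off, go over the lid and come down behind it.

```bash
python3 -m jog '[[[-0.01,0,-0.015,0,0,0],[-0.015,0,-0.03,0,0,0],[0,0,-0.05,0,0,0],[0,0,-0.05,0,0,0],[0,0.03,-0.03,0,0,0],[0,0.05,0,0,0,0],[0,0.05,0,0,0,0],[0.05,0.005,0,0,0,0],[0.05,0,0,0,0,0],[0.05,0,0,0,0,0],[0,0,0,0,0,0],[0,0,0,0,0,0]]]'
python3 - <<'E'
from h import *
snap('side','s5')
a=cv2.imread('pics/s5.png')[110:250,210:350]
cv2.imwrite('pics/m5.png',cv2.resize(a,(560,560),interpolation=2)); print(get_state()['tool_pos'])
E
```

```text
clock: 16.85
tool_pos: [0.6903, 0.1469, 0.2795]
eef_rot: [1.0, 0.0, -0.002, -0.0]
contact_force: [0.2, 0.3, -0.7]
opening: 0.004
finger_force: 0.0
[0.69018213 0.14703162 0.27999777]
```

View pics/m5.png

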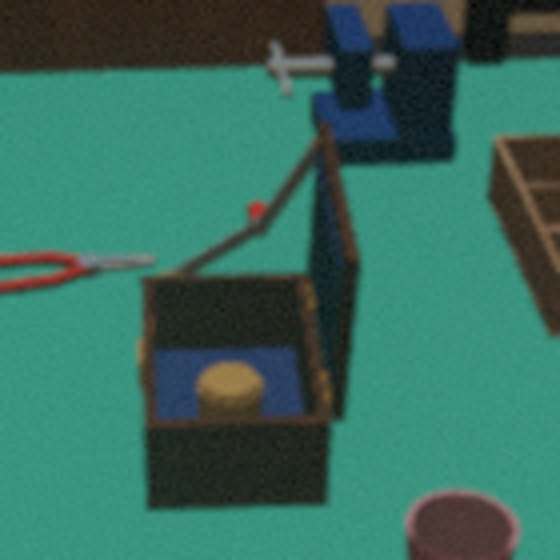

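The knee stays bent with the lid up. Descend behind the lid and start pushing it along its arc.

```bash
python3 -m jog '[[[0,0,0.04,0,0,0],[0,0,0.04,0,0,0],[0,0,0.03,0,0,0],[-0.025,0,0,0,0,0],[-0.02,0,0,0,0,0],[-0.013,0,0,0,0,0],[-0.008,0,0,0,0,0],[-0.008,0,0,0,0,0],[0,0,0,0,0,0]]]'
python3 -m jog '[[[-0.01,0,0.001,0,0,0],[-0.01,0,0.001,0,0,0],[-0.01,0,0.002,0,0,0],[-0.01,0,0.002,0,0,0],[-0.01,0,0.004,0,0,0],[0,0,0,0,0,0]]]'
```

```text
clock: 18.02
tool_pos: [0.618, 0.1468, 0.1708]
eef_rot: [1.0, 0.0, 0.0, -0.0]
contact_force: [0.4, 0.3, 0.4]
opening: 0.012
finger_force: 0.3
clock: 18.77
tool_pos: [0.5658, 0.146, 0.1594]
eef_rot: [1.0, 0.0, -0.002, 0.001]
contact_force: [0.6, 1.3, -0.3]
opening: 0.003
finger_force: 0.0
```

```bash
python3 -m jog '[[[-0.008,0,0.004,0,0,0],[-0.008,0,0.005,0,0,0]]]'
python3 -m jog '[[[-0.008,0,0.006,0,0,0]]]'
python3 - <<'E'
from h import *
snap('side','s6')
a=cv2.imread('pics/s6.png')[110:250,210:350]
cv2.imwrite('pics/m6.png',cv2.resize(a,(560,560),interpolation=2)); print(get_state())
E
```

```text
clock: 19.02
tool_pos: [0.552, 0.1462, 0.151]
eef_rot: [1.0, -0.0, 0.0, 0.0]
contact_force: [2.2, 0.8, -0.2]
opening: 0.006
finger_force: 0.9
clock: 19.15
tool_pos: [0.5438, 0.1464, 0.1449]
eef_rot: [1.0, 0.0, 0.0, 0.0]
contact_force: [1.5, 1.2, 0.0]
opening: 0.006
finger_force: 0.8
{'clock': 19.2, 'q': array([-0.44245782,  0.74762209,  0.16491675,  1.8557743 , -0.21279059,
        0.55843323, -1.70956485]), 'qd': array([ 0.00101541,  0.00323671,  0.00142186, -0.01759765,  0.00617688,
        0.04964447,  0.00094411]), 'joint_torque': array([ 6.57116119e-01, -5.08709049e+01,  3.93544748e+00, -1.12658948e+01,
        3.73094191e-02, -4.00587393e-02,  8.89806077e-03]), 'tool_pos': array([0.54168599, 0.14623837, 0.14398714]), 'eef_rot': array([ 9.99998648e-01,  3.28671372e-04, -1.56781800e-03,  3.71445971e-04]), 'contact_force': array([ 0.10450937,  0.35040637, -0.09290141]), 'moment': array([ 0.06863832, -0.20667071,  0.02248402]), 'finger_force': 0.5938787034256165, 'opening': 0.0028566109280373656}
```

View pics/m6.png

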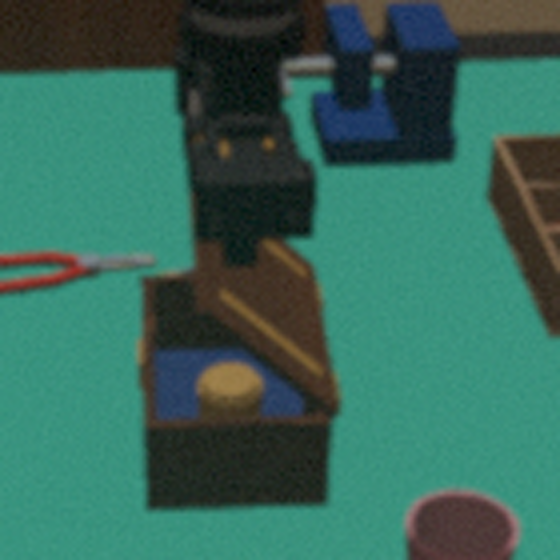

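The lid is following, now about half shut. Continue along the arc.

```bash
python3 -m jog '[[[-0.006,0,0.008,0,0,0],[-0.005,0,0.009,0,0,0],[-0.005,0,0.01,0,0,0],[-0.004,0,0.01,0,0,0],[-0.004,0,0.01,0,0,0],[-0.002,0,0.01,0,0,0],[0,0,0.006,0,0,0],[0,0,0,0,0,0],[0,0,0,0,0,0]]]'
```

```text
clock: 20.32
tool_pos: [0.5185, 0.1463, 0.0823]
eef_rot: [1.0, 0.0, 0.0, 0.0]
contact_force: [-0.1, 1.0, 0.3]
opening: 0.004
finger_force: 0.0
```

Push down to the stop until the force rises.

```bash
python3 -m jog '[[[0,0,0.003,0,0,0],[0,0,0.002,0,0,0],[0,0,0.002,0,0,0],[0,0,0,0,0,0],[0,0,0,0,0,0]]]'
```

```text
clock: 20.95
tool_pos: [0.5186, 0.1464, 0.0782]
eef_rot: [1.0, -0.0, 0.001, -0.001]
contact_force: [-4.8, -0.1, 28.4]
opening: 0.004
finger_force: 14.2
```

It's at the stop (z = 0.078, 28 N). Retreat and check.

```bash
python3 -m jog '[[[0,0,-0.01,0,0,0],[0,0,-0.03,0,0,0],[0,0,-0.05,0,0,0],[0,0,-0.05,0,0,0],[-0.06,0,-0.03,0,0,0],[-0.05,0,0,0,0,0],[0,0,0,0,0,0],[0,0,0,0,0,0],[0,0,0,0,0,0]]]'
python3 - <<'E'
from h import *
snap('side','s7'); a=cv2.imread('pics/s7.png')[110:400,190:390]
cv2.imwrite('pics/m7.png',cv2.resize(a,(400,580),interpolation=2))
E
```

```text
clock: 22.08
tool_pos: [0.4136, 0.1465, 0.2431]
eef_rot: [1.0, -0.0, 0.001, 0.0]
contact_force: [0.2, 0.1, 0.2]
opening: 0.006
finger_force: 0.0
```

View pics/m7.png

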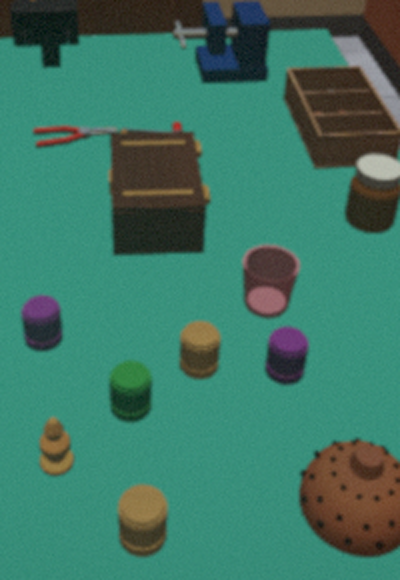

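The lid is shut at crop (158,165). The empties stand at (200,350) and (143,518), and the bystanders haven't moved. Handing in.

```bash
python3 -c "
from plant import *
print(finish_job())"
```

```text
the job is handed in; nothing more can be done
None
```

I handed the job in at about 22 s, before any verdict came back: the full canister (about 6.5 N when lifted) stands in the case, the stay is broken, the lid is shut, and the last picture shows the empties upright and the bystanders in place.

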